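# Reload the reagent cartridges in reverse order

## Robot

A 6-joint arm with a two-finger parallel gripper is mounted at the origin on the work surface. World frame = base frame: x ahead of the robot, y to its left, z up, the work surface at z = 0. Lengths are in m, angles in rad, forces in N, time in s.
With the tool pointing down it reaches from about 0.35 to 0.975 m from the base axis. Payload 4.9 kg.
Tool frame: the origin (TCP) lies midway between the tips of the shut fingers; the grasp point (between the pads) lies 19 mm behind it (manip.pinch_z is the distance from the TCP to the grasp point, in m); z points along the fingers, y is the direction in which the jaws open and shut (so a half turn about z gives the same grasp; the last joint's range is limited). The gripper opens to 85 mm and grips with 20 to 120 N. Pads are 22 mm wide; open, the fingers measure 114 mm over their backs; the gripper's body (76 mm by 85 mm) begins 54 mm behind the grasp point. The pads swing forward as they close: fully open they stand 13 mm farther back than shut.
Start: joints at [1.146, 0.053, 1.613, -0, 1.476, -0.119], TCP at [0.188, 0.596, 0.231] pointing down, gripper open.
Joint ranges: [-3.01, 3.01], [-1.01, 2.22], [0.06, 2.58], [-1.02, 4.17], [0.09, 2.62], [-3.14, 3.14]. Speed limits (rad/s): [2.57, 2.57, 3.14, 3.14, 3.14, 3.14].

## Interface

Orientations are given as a unit quaternion [w, x, y, z].
In Python, from plant import manip gives the robot as it stands.
- The arm moves only by the tool drive_tool, never from a script. Its argument "commands" is text: rows parted by semicolons, each of 5 numbers parted by spaces: the finger opening in mm, from 0 to 85.4, then the shift along the tool's x, y, z in units of 30 mm (1.0 is 30 mm), then the turn about the tool's z in degrees. A call has exactly 8 rows; each row shifts and turns the commanded pose from where the row before left it, along the tool's axes as they then stand; what a row does not reach is not made up. A row lasts 1/8 s, in which the tool goes at most 62.5 mm and 10.7 degrees, less where a joint would pass 70% of its speed; a pose out of reach is approached as far as the arm can. A call is refused whole if a number of a shift passes 1 or a number of a turn 10.7, either way. A call with a gripper value outside its range is refused whole. The fingers move at their own pace and stop on an object; the grip force is fixed at half the most. Time passes only in rows, so rows that do not move let the fingers close, or fill a call up. It gives the time, the measured TCP pose, the force and the opening at its end, in the units of the state.
- manip.state(): the state, without advancing time (a new reading comes with each control period).
- manip.grab_frame(name): name is "side" or "top" or "wrist"; returns the picture (480x640x3 uint8, red, green, blue); there is no depth.
- manip.camera_params(name): a dict with "fx", "fy", "cx", "cy" (pixels), "distortion" ([k1, k2, p1, p2, k3] as OpenCV has them; the pictures are not rectified), "xyz" and "orientation" of the camera in the world. Camera axes: x right, y down, z forward; pixel columns grow to the right and rows downward; lengths in m; the calibration is good to about 2 mm. A picture is of the moment at which its call begins: read the wrist's pose just before it. camera_params takes no time and is no camera call; for the wrist camera it gives the pose at the moment of the call.
- manip.job_done(): hands the job in, once; it reports no verdict.
The state is a dict: "time": time; "joint_pos": joint angles; "joint_vel": joint speeds; "joint_efforts": joint torques, N m; "tool_pos": TCP position; "tool_rot": TCP orientation; "contact_force": force on the tool from outside, world axes, zero at the start; "ft_torque": the same for the moment, N m; "gripper_width": opening from 0.0 (shut) to 1.0 (fully open).
Only numpy, scipy, OpenCV 4.12 (cv2) and the standard library are available. Lean on these libraries where they do the work, as an engineer would, in place of code of your own. Each camera call takes 0.05 s, during which the arm holds its last target. There are 200 camera calls.

## Task

Move the four reagent cartridges from the grey caddy into the white loading rack, one in each pocket, in reverse order as counted from the racks' green ends: the cartridge nearest the caddy's green end goes into the loading rack's pocket farthest from its green end, and so on, until the one farthest from the caddy's green end stands in the pocket nearest the loading rack's green end. Keep them upright, set each down flat inside its pocket without dropping it, let go, and leave the mouse, the jar and the card box where they are.

Things in the scene. Friction and masses are not known exactly. Their poses are not given: they have to be found in the camera images.
- cart_red_center (a point): Centre (half-way up) of the loose white reagent cartridge with the red cap and labels, 70 mm tall, 0.12 kg. White part 44 (its x) x 34 (its y) x 54 mm high, cap on it 38 x 28 x 16 mm; underside 35 mm below this point; z up. Starts upright on its seat, axes nearly along the caddy's. Grip it across its x, by the flat white faces 44 mm apart.
- cart_yellow_center (a point): Centre (half-way up) of the loose white reagent cartridge with the yellow cap and labels, 70 mm tall, 0.12 kg. White part 44 (its x) x 34 (its y) x 54 mm high, cap on it 38 x 28 x 16 mm; underside 35 mm below this point; z up. Starts upright on its seat, axes nearly along the caddy's. Grip it across its x, by the flat white faces 44 mm apart.
- cart_blue_center (a point): Centre (half-way up) of the loose white reagent cartridge with the blue cap and labels, 70 mm tall, 0.12 kg. White part 44 (its x) x 34 (its y) x 54 mm high, cap on it 38 x 28 x 16 mm; underside 35 mm below this point; z up. Starts upright on its seat, axes nearly along the caddy's. Grip it across its x, by the flat white faces 44 mm apart.
- cart_black_center (a point): Centre (half-way up) of the loose white reagent cartridge with the black cap and labels, 70 mm tall, 0.12 kg. White part 44 (its x) x 34 (its y) x 54 mm high, cap on it 38 x 28 x 16 mm; underside 35 mm below this point; z up. Starts upright on its seat, axes nearly along the caddy's. Grip it across its x, by the flat white faces 44 mm apart.
- seat_red: Red seat plate, 58 mm (x) x 48 mm (y) x 3 mm, fixed in one pocket of the caddy, its axes along the caddy's, a red rim of it showing round the red cartridge that starts on it. Origin: centre of its underside. It stays put, so it still shows where in the row that cartridge stood. The four seats are in the caddy's pockets in any order.
- seat_yellow: Yellow seat plate, 58 mm (x) x 48 mm (y) x 3 mm, fixed in one pocket of the caddy, its axes along the caddy's, a yellow rim of it showing round the yellow cartridge that starts on it. Origin: centre of its underside. It stays put, so it still shows where in the row that cartridge stood. The four seats are in the caddy's pockets in any order.
- seat_blue: Blue seat plate, 58 mm (x) x 48 mm (y) x 3 mm, fixed in one pocket of the caddy, its axes along the caddy's, a blue rim of it showing round the blue cartridge that starts on it. Origin: centre of its underside. It stays put, so it still shows where in the row that cartridge stood. The four seats are in the caddy's pockets in any order.
- seat_black: Black seat plate, 58 mm (x) x 48 mm (y) x 3 mm, fixed in one pocket of the caddy, its axes along the caddy's, a black rim of it showing round the black cartridge that starts on it. Origin: centre of its underside. It stays put, so it still shows where in the row that cartridge stood. The four seats are in the caddy's pockets in any order.
- caddy: Grey caddy the cartridges start in, 84 (x) x 264 (y) mm, fixed; origin: centre of its underside, y along the row. Four pockets at y = +81, +27, -27, -81 mm, each 60 (x) x 50 (y) mm inside 4 mm walls; wall tops 20 mm, pocket floors 11 mm above the table. Its low +y end block (20 mm long, top at 24 mm) is green, the other end's is not.
- loader: White loading rack with dark metal pocket floors, empty at the start, 84 (x) x 264 (y) mm, fixed; origin: centre of its underside, y along the row. Four pockets at y = +81, +27, -27, -81 mm, each 60 (x) x 50 (y) mm inside 4 mm walls; wall tops 20 mm, pocket floors 11 mm above the table. Its low +y end block (20 mm long, top at 24 mm) is green, the other end's is not.
- mouse: Bystander, loose, leave it alone: black computer mouse, 100 x 58 x 30 mm. Origin: centre of its underside.
- reagent: Bystander, loose, leave it alone: amber glass jar, 54 mm across and 95 mm tall. Origin: centre of its underside.
- cardbox: Bystander, loose, leave it alone: black open box with a row of white paper cards, 90 x 130 x 68 mm. Origin: centre of its underside.

How it is judged:
By the outcome, as a careful person would: the job done as asked, in the order asked, and still so for the second after the job is handed in, with the robot touching nothing.
It also fails if it takes over 102 s, if anything falls off the work surface, if the arm or the gripper's body presses on something with over 40 N, if the wrist force passes 120 N, or if a joint passes its speed limit or range.

## Working session

There is one attempt and no reset: what is moved stays moved. The work goes in short steps, Python scripts to look and compute and a tool call to move; the robot and the scene stay as the last step left them, time stands still between calls to the robot, and variables do not carry over. Pictures are saved under pics/ and viewed, about 12 in all and at most 16, crops included, and the job is handed in when it is done.

Besides the shell and the picture viewer there is one more tool, called after "Request:" in YAML: its name, and indented under it one key for each argument. drive_tool: Moves the arm, as the interface text tells. Its arguments: {"type":"object","properties":{"commands":{"type":"string"}},"required":["commands"]}

```bash
ls; mkdir -p pics; python3 - <<'E'
from plant import manip
import cv2
print(manip.state()); 
for n in("top","side"):
    print(manip.camera_params(n)); cv2.imwrite(f"pics/{n}0.png",manip.grab_frame(n)[:,:,::-1])
print(manip.pinch_z)
E
```

```text
pics
{'time': 0.0, 'joint_pos': array([ 1.14597673e+00,  5.33677419e-02,  1.61427374e+00, -2.38281176e-06,
        1.47600516e+00, -1.19023241e-01]), 'joint_vel': array([ 4.18417804e-04, -1.31502149e-03, -2.70748834e-04,  6.36224485e-04,
       -6.64139793e-07, -1.26047904e-04]), 'joint_efforts': array([ 2.08159960e-03, -3.93669748e+01, -3.70186400e+01,  1.92535563e-04,
        7.14686859e-03, -7.36853565e-06]), 'tool_pos': array([0.18791635, 0.59543507, 0.23006837]), 'tool_rot': array([-2.74691310e-04,  1.52302944e-01,  9.88333324e-01, -9.89580160e-04]), 'contact_force': array([ 0.37379906, -0.63271344, -0.9396319 ]), 'ft_torque': array([-0.00041517,  0.02462646,  0.03812302]), 'gripper_width': 0.9988740568283396}
{'fx': 575.1556452596742, 'fy': 575.1556452596742, 'cx': 320.059986012731, 'cy': 241.75298480169522, 'distortion': array([0.04900584, 0.        , 0.        , 0.        , 0.        ]), 'xyz': array([0.45434297, 0.01471644, 1.20811965]), 'orientation': array([ 0.05172339, -0.69995569,  0.70966772, -0.06130614])}
{'fx': 469.4732954345991, 'fy': 469.4732954345991, 'cx': 323.24290579241426, 'cy': 241.98813439967898, 'distortion': array([-0.10648346,  0.        ,  0.        ,  0.        ,  0.        ]), 'xyz': array([0.55558013, 0.49645134, 0.60833214]), 'orientation': array([ 0.03063177, -0.08344506,  0.92679194, -0.36490453])}
0.0187
```

View pics/top0.png

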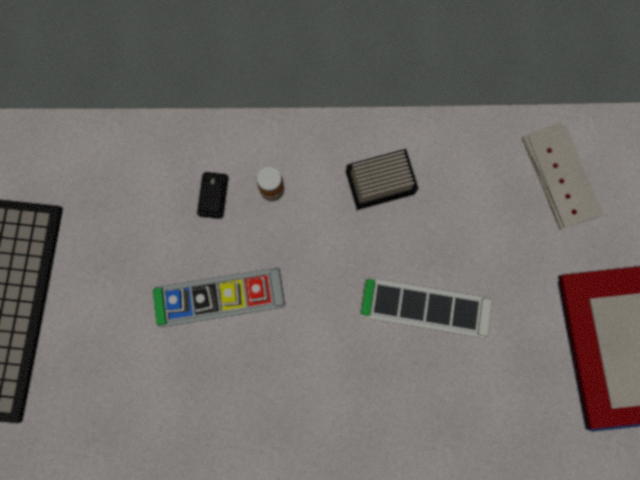

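View pics/side0.png

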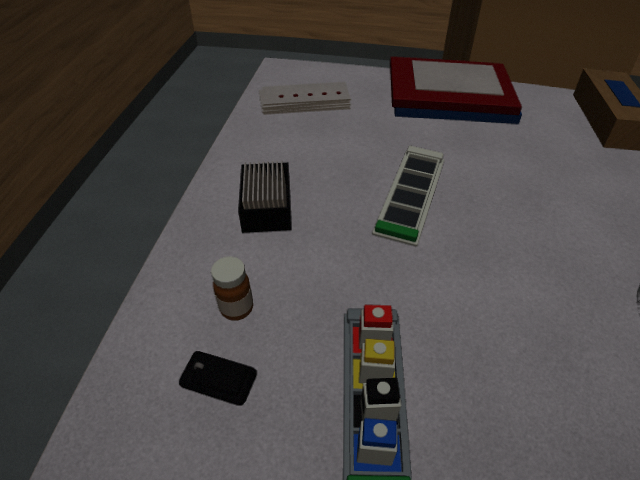

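Top view: the caddy spans about px (155–283, 270–325) with its green end at left, and the order from green is blue, black, yellow, red. The loader spans about px (362–490, 280–335), green end also at left. I'll measure both in enlarged crops.

```bash
python3 - <<'E'
import cv2,numpy as np
im=cv2.imread("pics/top0.png")
a=cv2.resize(im[258:333,145:295],None,fx=5.3333,fy=5.3333,interpolation=cv2.INTER_CUBIC)[:,:800]
b=cv2.resize(im[265:340,350:500],None,fx=5.3333,fy=5.3333,interpolation=cv2.INTER_CUBIC)[:,:800]
o=np.vstack([a[30:330],b[30:330]])
o=cv2.convertScaleAbs(o,alpha=1.5)
for i in range(0,800,100): cv2.line(o,(i,0),(i,8),(255,0,255),1); cv2.line(o,(i,300),(i,308),(255,0,255),1)
cv2.imwrite("pics/crop.png",o); print(o.shape)
E
cat > h.py <<'E'
import cv2,numpy as np
from scipy.spatial.transform import Rotation as R
from plant import manip
def rot(q): return R.from_quat(np.r_[q[1:],q[0]]).as_matrix()
def K(c): return np.array([[c["fx"],0,c["cx"]],[0,c["fy"],c["cy"]],[0,0,1]])
def ray(c,uv,z):
    n=cv2.undistortPoints(np.array(uv,float).reshape(-1,1,2),K(c),c["distortion"]).reshape(-1,2)
    d=np.c_[n,np.ones(len(n))]@rot(c["orientation"]).T
    return c["xyz"]+d*((z-c["xyz"][2])/d[:,2])[:,None]
def proj(c,P):
    M=rot(c["orientation"]).T; r,_=cv2.Rodrigues(M)
    return cv2.projectPoints(np.array(P,float),r,-M@c["xyz"],K(c),c["distortion"])[0].reshape(-1,2)
E
```

```text
(600, 800, 3)
```

View pics/crop.png

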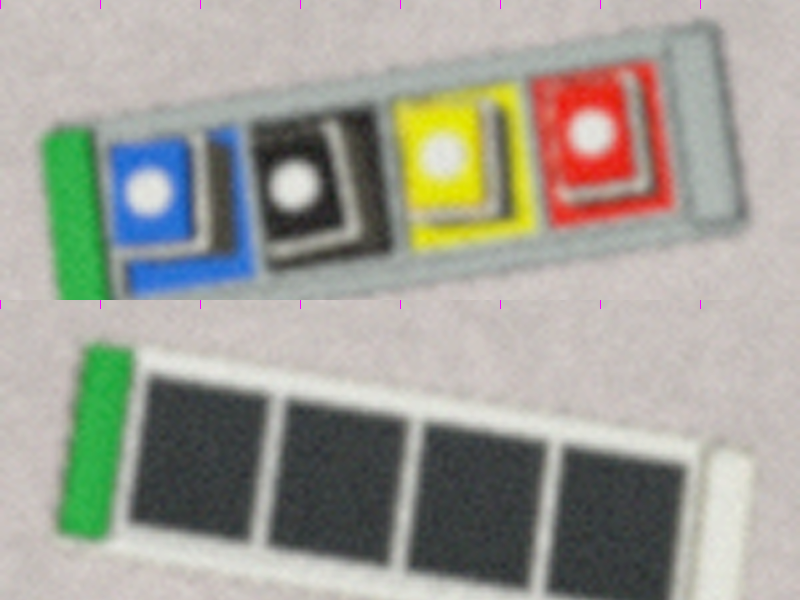

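```bash
cat > fit.py <<'E'
from h import *
c=manip.camera_params("top")
def A(p): p=np.array(p,float); return (p+[.5,30.5])/5.3333-.5+[145,258]
def B(p): p=np.array(p,float); return (p+[.5,30.5-300])/5.3333-.5+[350,265]
from scipy.optimize import least_squares
def fitrack(uv,loc,z,n):
    W=ray(c,uv,z)[:,:2]; L=np.array(loc,float)
    f=lambda p:(R.from_euler('z',p[2]).as_matrix()[:2,:2]@L.T).T+p[:2]-W
    s=min((least_squares(lambda p:f(p).ravel(),[*W.mean(0),t]) for t in(0,1.5,3,-1.5)),key=lambda s:s.cost)
    print(n,s.x,np.degrees(s.x[2]),"rms mm",1e3*np.sqrt(np.mean(s.fun**2)), np.round(1e3*s.fun.reshape(-1,2),1).tolist()); return s.x
# order of corners: image tl,tr,br,bl
def rect(y,hx,hy): return [(hx,y+hy),(hx,y-hy),(-hx,y-hy),(-hx,y+hy)]
lu=[(148,375),(270,396),(252,541),(128,522),(286,398),(408,420),(390,567),(268,546),(425,422),(547,442),(530,588),(408,567),(562,446),(687,466)]
ll=rect(.081,.03,.025)+rect(.027,.03,.025)+rect(-.027,.03,.025)+rect(-.081,.03,.025)[:2]
l=fitrack(B(lu),ll,.011,"loader")
cu=[(530,80),(655,62),(676,208),(550,228),(393,100),(520,85),(540,232),(411,250),(250,120),(378,105),(395,250),(272,270),(240,127),(257,275),(128,292)]
cl=rect(-.081,.029,.024)+rect(-.027,.029,.024)+rect(.027,.029,.024)+rect(.081,.029,.024)[1:]
k=fitrack(A(cu),cl,.014,"caddy")
D=ray(c,A([(148,191),(295,184),(442,156),(591,133)]),.084)[:,:2]
Rk=R.from_euler('z',k[2]).as_matrix()[:2,:2];Rl=R.from_euler('z',l[2]).as_matrix()[:2,:2]
for n,d,y in zip("blue black yellow red".split(),D,(.081,.027,-.027,-.081)):
    print(n,d,"in caddy mm",1e3*((d-k[:2])@Rk),"seat",k[:2]+Rk@[0,y],"goal",l[:2]+Rl@[0,-y])
for n,p in(("mouse",(213,195)),("jar",(270,175)),("box",(383,180))): print(n,ray(c,[p],.05)[0])
E
python3 fit.py
```

```text
loader [ 0.50867502 -0.22022197  6.10208093] 349.6234836325762 rms mm 1.3041642971415262 [[1.1, -0.3], [1.0, -2.1], [-2.1, -0.4], [-1.0, 1.0], [1.1, 0.2], [1.2, -1.8], [-1.2, -0.5], [-0.8, 1.8], [1.4, 0.9], [0.7, -1.2], [-2.2, -0.0], [-1.8, 2.5], [1.6, 0.6], [0.9, -0.6]]
caddy [0.53572468 0.20797176 0.13584821] 7.783529335773224 rms mm 0.7129760092970411 [[-0.1, -0.7], [0.0, 0.3], [-0.6, 0.5], [-0.2, -0.5], [-0.4, -0.2], [1.0, 1.3], [0.5, 1.6], [0.1, -0.3], [-0.8, -1.7], [0.6, -0.0], [-0.8, -0.5], [-0.5, 0.2], [1.0, 0.5], [0.5, 0.4], [-0.4, -0.9]]
blue [0.52704589 0.28563431] in caddy mm [ 1.91907054 78.12240224] seat [0.52475479 0.2882255 ] goal [ 0.49408563 -0.29989724]
black [0.52872075 0.23272662] in caddy mm [-3.58683023 25.47533367] seat [0.53206805 0.23472301] goal [ 0.50381189 -0.24678039]
yellow [0.53806172 0.17965796] in caddy mm [ -1.51904915 -28.36944975] seat [0.53938131 0.18122052] goal [ 0.51353816 -0.19366354]
red [0.54563991 0.12550776] in caddy mm [ -1.34428592 -83.04707164] seat [0.54669457 0.12771803] goal [ 0.52326442 -0.14054669]
mouse [0.741423   0.21645676 0.05      ]
jar [0.78273187 0.09934751 0.05      ]
box [ 0.76935689 -0.13502006  0.05      ]
```

The fits are consistent, with residuals of about 1 mm and cartridge offsets within the pocket play. Next is a planning helper, then the first hover.

```bash
cat >> h.py <<'E'
def tooly():
    M=rot(manip.state()["tool_rot"]); a=np.degrees(np.arctan2(M[1,1],M[0,1])); return a
def plan(x,y,z,yaw,n,g=85,start=None):
    """rows to bring TCP to x,y,z with tool-y along yaw (deg, mod 180); returns the end pose"""
    s=manip.state()
    p,a=(s["tool_pos"],tooly()) if start is None else start
    p=np.array(p,float)
    t=-((yaw-a+90)%180-90)      # turn about the tool's z (down)
    for i in range(n):
        d=(np.array([x,y,z])-p)/(n-i)
        ar=np.radians(a); ty=np.array([np.cos(ar),np.sin(ar),0]); tx=np.array([-np.sin(ar),np.cos(ar),0])*1.0
        tz=np.array([0,0,-1.]); tx=np.cross(ty,tz)
        r=np.round([d@tx/.03,d@ty/.03,d@tz/.03],2); tt=round(t/n,1)
        print(g,*r,tt,end="; " if (i+1)%8 else "\n"); p=p+.03*(r[0]*tx+r[1]*ty+r[2]*tz); a-=tt
    print(); return p,a
E
python3 - <<'E'
from h import *
print(plan(.535,.208,.23,7.8,16),tooly())
E
```

```text
85 -0.93 -0.55 0.0 4.0; 85 -0.97 -0.49 0.0 4.0; 85 -1.0 -0.42 0.0 4.0; 85 -1.03 -0.35 0.0 4.0; 85 -1.05 -0.27 0.0 4.0; 85 -1.06 -0.2 0.0 4.0; 85 -1.08 -0.12 0.0 4.0; 85 -1.08 -0.05 0.0 4.0
85 -1.08 0.03 0.0 4.0; 85 -1.08 0.1 0.0 4.0; 85 -1.07 0.18 0.0 4.0; 85 -1.05 0.25 0.0 4.0; 85 -1.04 0.32 0.0 4.0; 85 -1.01 0.39 0.0 4.0; 85 -0.98 0.47 0.0 4.0; 85 -0.94 0.53 0.01 4.0

(array([0.53497287, 0.20812215, 0.22987535]), np.float64(8.482039610995926)) 72.48203961099593
```

Request:
drive_tool:
  commands: "85 -0.93 -0.55 0 4; 85 -0.97 -0.49 0 4; 85 -1 -0.42 0 4; 85 -1 -0.35 0 4; 85 -1 -0.27 0 4; 85 -1 -0.2 0 4; 85 -1 -0.12 0 4; 85 -1 -0.05 0 4"

```text
time: 1.1
tool_pos: [0.3551, 0.4069, 0.2307]
tool_rot: [-0.0, 0.42, 0.908, -0.0]
contact_force: [0.1, 0.2, -0.2]
gripper_width: 0.997
```

Request:
drive_tool:
  commands: "85 -1 0.03 0 4; 85 -1 0.1 0 4; 85 -1 0.18 0 4; 85 -1 0.25 0 4; 85 -1 0.32 0 4; 85 -1 0.39 0 4; 85 -1 0.47 0 4; 85 -1 0.53 0 4"

```text
time: 2.1
tool_pos: [0.5237, 0.2192, 0.2307]
tool_rot: [-0.0, 0.654, 0.757, -0.0]
contact_force: [0.2, -0.0, -0.6]
gripper_width: 0.991
```

```bash
python3 - <<'E'
from h import *
print(manip.state()["tool_pos"],tooly(),manip.state()["contact_force"],manip.state()["time"])
c=manip.camera_params("wrist");im=manip.grab_frame("wrist")
import pickle;pickle.dump(c,open("w1.pkl","wb"));print(c)
cv2.imwrite("pics/w1.png",im[:,:,::-1])
E
```

```text
[0.52369328 0.21922492 0.23069876] 8.350092115879308 [ 0.22392545 -0.04517333 -0.61215817] 2.1
{'fx': 347.87406662774214, 'fy': 347.87406662774214, 'cx': 320.08901914023886, 'cy': 237.04594403029878, 'distortion': array([-0.00995596,  0.        ,  0.        ,  0.        ,  0.        ]), 'xyz': array([0.51009983, 0.3022983 , 0.3729155 ]), 'orientation': array([0.16509063, 0.98361561, 0.07156062, 0.01115792])}
```

View pics/w1.png

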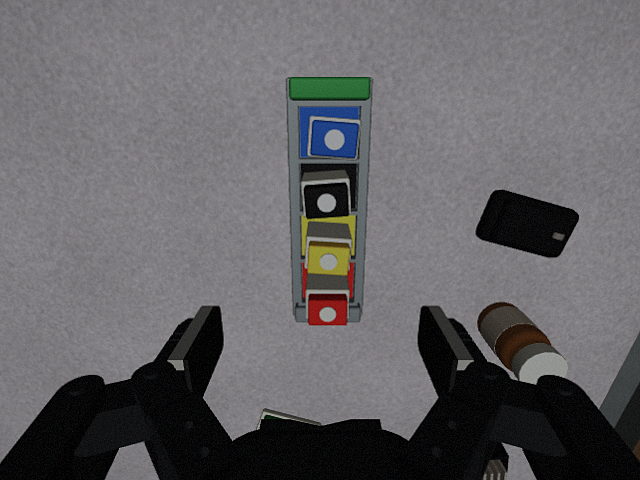

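The wrist view shows the four capped cartridges down the image: dots at blue (334,139), black (326,203), yellow (328,262) and red (328,314). Enlarging for yaw.

```bash
python3 - <<'E'
import cv2,numpy as np
im=cv2.imread("pics/w1.png")
f=lambda a:cv2.convertScaleAbs(cv2.resize(a,None,fx=5,fy=5,interpolation=cv2.INTER_CUBIC),alpha=1.8)
cv2.imwrite("pics/w1c.png",np.hstack([f(im[95:213,290:368]),f(im[212:330,290:368])]))
E
```

```text
(no output)
```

View pics/w1c.png

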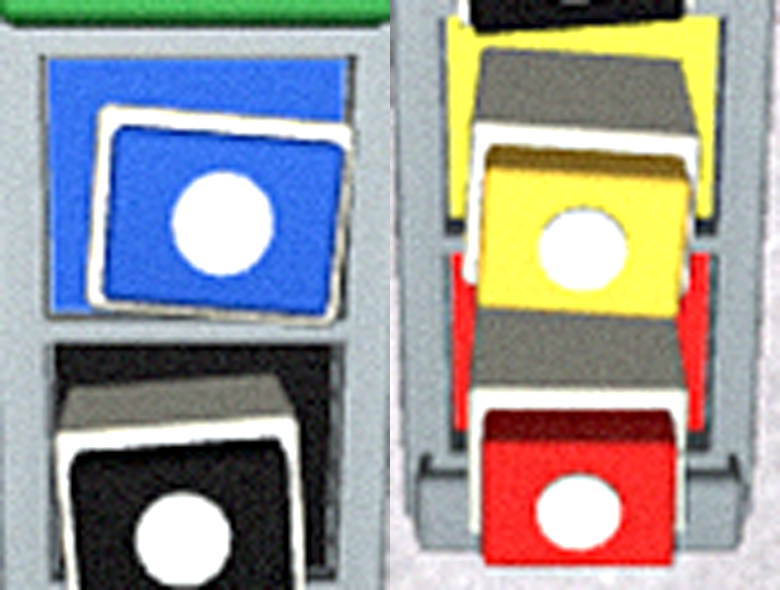

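```bash
python3 - <<'E'
from h import *;import pickle
c=pickle.load(open("w1.pkl","rb"))
def P(p):
    p=np.array(p,float); o=np.where(p[:,:1]>=390,[[290-78,212]],[[290,95]]); return (p+.5)/5-.5+o
D=ray(c,P([(223,224),(184,540),(583,249),(579,512)]),.084)
E={"blue":[((105,107),(347,127),.068),((118,128),(345,145),.084)],"black":[((62,432),(292,412),.068),((75,452),(285,437),.084)],
"yellow":[((478,125),(697,138),.068),((480,305),(677,315),.084)],"red":[((472,392),(685,390),.068),((487,563),(670,563),.084)]}
for n,d in zip(E,D):
    print(n,np.round(d[:2],4),end=" ")
    for a,b,z in E[n]:
        w=ray(c,P([a,b]),z); v=w[1]-w[0]; print("yaw %.1f len %.1f"%(np.degrees(np.arctan2(v[1],v[0])),1e3*np.linalg.norm(v)),end="  ")
    print()
# seat blue corners
w=ray(c,P([(48,60),(347,60),(48,312)]),.014);print(w[:,:2]); v=w[1]-w[0];print(np.degrees(np.arctan2(v[1],v[0])),np.linalg.norm(v))
E
```

```text
blue [0.5233 0.2871] yaw 3.8 len 40.3  yaw 4.3 len 36.0  
black [0.5249 0.2349] yaw 13.3 len 40.5  yaw 12.4 len 35.1  
yellow [0.5346 0.1816] yaw 4.7 len 40.7  yaw 5.2 len 36.0  
red [0.5421 0.1279] yaw 9.0 len 41.7  yaw 8.4 len 35.2  
[[0.48811301 0.30880093]
 [0.54536713 0.31716762]
 [0.49411638 0.26130468]]
8.313926205350944 0.057862215324989565
```

```bash
python3 - <<'E'
from h import *
e=plan(.525,.2865,.15,4,4); print(plan(.525,.2865,.035,4,4,start=e))
E
```

```text
85 0.58 0.07 0.67 1.0; 85 0.58 0.07 0.67 1.0; 85 0.58 0.05 0.67 1.0; 85 0.59 0.05 0.68 1.0; 
85 -0.0 -0.0 0.96 0.0; 85 -0.0 -0.0 0.96 0.0; 85 -0.0 -0.0 0.96 0.0; 85 -0.0 -0.0 0.95 0.0; 
(array([0.52503121, 0.28662957, 0.03507192]), np.float64(4.089781535205322))
```

Request:
drive_tool:
  commands: "85 0.58 0.07 0.67 1.1; 85 0.58 0.07 0.67 1.1; 85 0.58 0.05 0.67 1.1; 85 0.59 0.05 0.68 1.1; 85 0 0 0.9 0; 85 0 0 0.9 0; 85 0 0 0.9 0; 85 0 0 0.5 0"

```text
time: 3.15
tool_pos: [0.5209, 0.29, 0.0524]
tool_rot: [-0.001, 0.681, 0.732, -0.001]
contact_force: [-0.5, -0.3, -0.2]
gripper_width: 0.996
```

```bash
python3 - <<'E'
from h import *
print(manip.state()["tool_pos"],tooly(),manip.state()["contact_force"],manip.state()["time"])
c=manip.camera_params("wrist");im=manip.grab_frame("wrist")
cv2.imwrite("pics/w2.png",im[:,:,::-1])
E
```

```text
[0.52085801 0.2900234  0.05236644] 4.09501766110153 [-0.49904268 -0.31592983 -0.19664038] 3.15
```

View pics/w2.png

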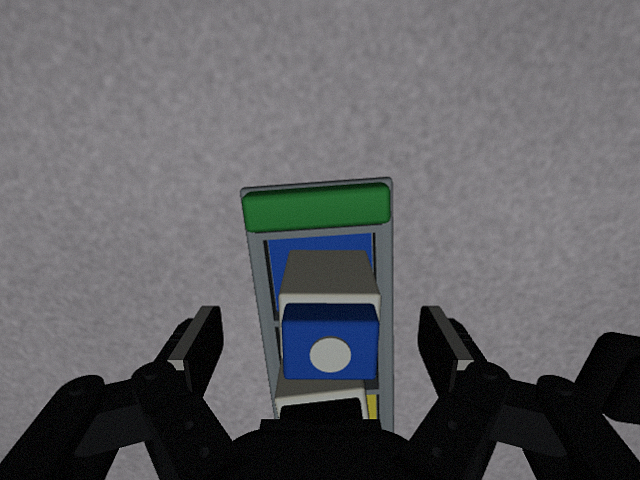

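The fingers are centred at column 320 and the cap at about 331, so the cartridge is about 4 mm to tool +y, which matches x≈0.525. I'll correct and finish the descent.

Request:
drive_tool:
  commands: "85 -0.1 0.13 0 0; 85 0 0 0.3 0; 85 0 0 0.33 0; 85 0 0 0 0; 30 0 0 0 0; 30 0 0 0 0; 30 0 0 0 0; 30 0 0 0 0"

```text
time: 4.2
tool_pos: [0.5269, 0.288, 0.0364]
tool_rot: [0.0, 0.681, 0.732, 0.001]
contact_force: [0.1, -0.2, 3.4]
gripper_width: 0.503
```

Request:
drive_tool:
  commands: "30 0 0 0 0; 30 0 0 0 0; 30 0 0 0 0; 30 0 0 -0.2 0; 30 0 0 -0.6 0; 30 0 0 -0.9 0; 30 0 0 -0.9 0; 30 0 0 -0.4 0"

```text
time: 5.2
tool_pos: [0.5272, 0.2881, 0.1284]
tool_rot: [0.001, 0.681, 0.732, 0.002]
contact_force: [0.1, 0.9, -0.5]
gripper_width: 0.502
```

```bash
python3 - <<'E'
from h import *
s=manip.state();print(s["tool_pos"],tooly(),s["contact_force"],s["time"],s["gripper_width"])
a=manip.grab_frame("wrist"); t=manip.grab_frame("top")
cv2.imwrite("pics/top3.png",t[:,:,::-1])
cv2.imwrite("pics/g3.png",np.vstack([cv2.resize(a[160:480],(480,240)),cv2.resize(t[210:370,120:440],(480,240))])[:,:,::-1])
E
```

```text
[0.52724723 0.28807262 0.12838969] 4.079249087975565 [ 0.083682    0.94987722 -0.50958681] 5.2 0.5022978243765398
```

View pics/g3.png

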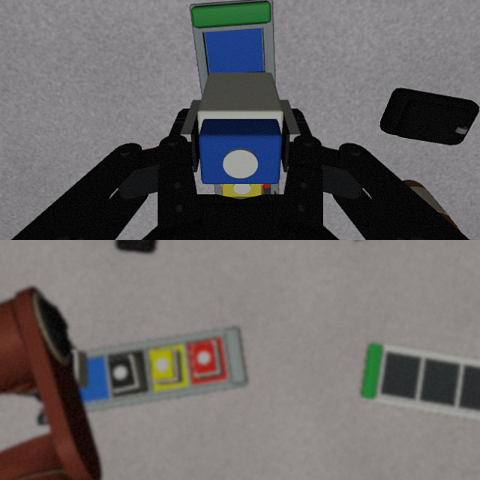

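Blue is held clear of the caddy, opening ~43 mm. Next I'll check its offset in the grip and plan the transit.

```bash
python3 - <<'E'
from h import *
s=manip.state();c=manip.camera_params("wrist")
d=ray(c,[(321.3,377)],s["tool_pos"][2]+.0476)[0]-s["tool_pos"]; M=rot(s["tool_rot"]);print("dot in tool",d@M)
plan(.494,-.300,.128,-10.4,24,30)
E
```

```text
dot in tool [ 0.00179843 -0.00124056 -0.04760248]
30 -0.81 -0.1 -0.0 0.6; 30 -0.81 -0.1 -0.0 0.6; 30 -0.81 -0.09 -0.0 0.6; 30 -0.81 -0.08 -0.0 0.6; 30 -0.82 -0.07 -0.0 0.6; 30 -0.82 -0.06 -0.0 0.6; 30 -0.82 -0.05 -0.0 0.6; 30 -0.82 -0.04 -0.0 0.6
30 -0.82 -0.04 -0.0 0.6; 30 -0.82 -0.03 -0.0 0.6; 30 -0.82 -0.02 -0.0 0.6; 30 -0.82 -0.01 -0.0 0.6; 30 -0.82 -0.0 -0.0 0.6; 30 -0.82 0.01 -0.0 0.6; 30 -0.82 0.02 -0.0 0.6; 30 -0.82 0.02 -0.0 0.6
30 -0.81 0.03 -0.0 0.6; 30 -0.82 0.04 -0.0 0.6; 30 -0.81 0.05 -0.0 0.6; 30 -0.81 0.06 -0.0 0.6; 30 -0.81 0.07 -0.0 0.6; 30 -0.81 0.07 -0.0 0.6; 30 -0.82 0.08 -0.0 0.6; 30 -0.81 0.1 -0.01 0.6
```

Request:
drive_tool:
  commands: "30 -0.5 -0.06 0 0.6; 30 -0.85 -0.1 0 0.6; 30 -0.85 -0.09 0 0.6; 30 -0.85 -0.08 0 0.6; 30 -0.85 -0.07 0 0.6; 30 -0.85 -0.06 0 0.6; 30 -0.85 -0.05 0 0.6; 30 -0.85 -0.04 0 0.6"

```text
time: 6.3
tool_pos: [0.5146, 0.092, 0.1238]
tool_rot: [-0.001, 0.712, 0.702, -0.001]
contact_force: [0.4, 1.2, 0.4]
gripper_width: 0.503
```

Request:
drive_tool:
  commands: "30 -0.85 -0.04 0 0.6; 30 -0.85 -0.03 0 0.6; 30 -0.85 -0.02 0 0.6; 30 -0.85 -0.01 0 0.6; 30 -0.85 0 0 0.6; 30 -0.85 0.01 0 0.6; 30 -0.85 0.02 0 0.6; 30 -0.85 0.02 0 0.6"

```text
time: 7.3
tool_pos: [0.5028, -0.1111, 0.1238]
tool_rot: [-0.001, 0.741, 0.672, -0.001]
contact_force: [-0.4, 1.3, -0.6]
gripper_width: 0.502
```

Request:
drive_tool:
  commands: "30 -0.85 0.03 0 0.6; 30 -0.85 0.04 0 0.6; 30 -0.85 0.05 0 0.6; 30 -0.85 0.06 0 0.6; 30 -0.85 0.07 0 0.6; 30 -0.85 0.07 0 0.6; 30 -0.5 0.08 0 0.6; 30 -0.3 0.04 0 0.6"

```text
time: 8.3
tool_pos: [0.4943, -0.2877, 0.1247]
tool_rot: [-0.001, 0.768, 0.64, -0.0]
contact_force: [-0.7, 0.1, -0.7]
gripper_width: 0.505
```

```bash
python3 - <<'E'
from h import *;import pickle
for k in range(1):
    a=manip.grab_frame("wrist")
s=manip.state();c=manip.camera_params("wrist");a=manip.grab_frame("wrist")
pickle.dump((c,s),open("w4.pkl","wb"))
print(s["tool_pos"],tooly(),s["contact_force"],s["time"],s["gripper_width"])
cv2.imwrite("pics/w4.png",a[:,:,::-1])
plan(.494,-.300,.08,-10.4,4,30)
E
```

```text
[ 0.49446795 -0.28846263  0.12506555] -10.38036164252243 [-0.69832727 -0.8903597  -0.48074049] 8.35 0.504893351455712
30 -0.1 0.01 0.38 0.0; 30 -0.1 0.01 0.38 0.0; 30 -0.1 0.02 0.37 0.0; 30 -0.11 0.01 0.38 0.0;
```

View pics/w4.png

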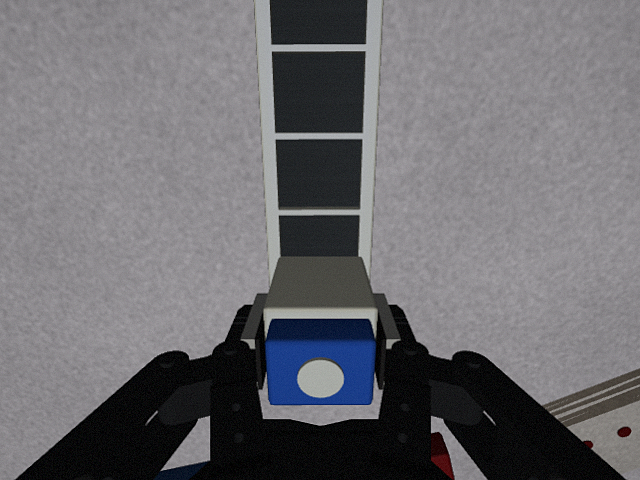

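The loader's centreline (col ~320) lines up with the gripper (col ~320). The divider walls, at rows ~212 and ~136, give a check along the row.

```bash
python3 - <<'E'
from h import *;import pickle
c,s=pickle.load(open("w4.pkl","rb"))
w=ray(c,[(319.5,212.5),(319,135.5),(319,47)],.020)
M=rot(s["tool_rot"]); print((w-s["tool_pos"])@M*1e3)
d=ray(c,[(320.5,378)],s["tool_pos"][2]+.0476)[0]-s["tool_pos"];print(d@M*1e3)
l=np.array([.50867,-.22022]);a=np.radians(-10.376);Rl=np.array([[np.cos(a),-np.sin(a)],[np.sin(a),np.cos(a)]])
for y in(-.054,0,.054):
    g=np.r_[l+Rl@[0,y],.02];print("top",(g-s["tool_pos"])@M*1e3)
E
```

```text
[[ 17.27896621  -2.07704135 105.06626317]
 [ 71.66691573  -2.3467415  105.06240888]
 [125.74021347  -2.25073485 105.05823164]]
[  0.96492015  -1.37792891 -47.59878804]
top [ 15.69392027   1.76498265 105.06274036]
top [ 69.69390028   1.71868913 105.05870357]
top [123.69388028   1.67239562 105.05466679]
```

Request:
drive_tool:
  commands: "30 -0.2 0 0 0; 30 -0.17 0 0.4 0; 30 0 0 0.8 0; 30 0 0 0.8 0; 30 0 0 0.6 0; 30 0 0 0.25 0; 30 0 0 0.05 0; 30 0 0 0 0"

```text
time: 9.4
tool_pos: [0.4937, -0.2987, 0.0395]
tool_rot: [0.001, 0.768, 0.641, 0.0]
contact_force: [-0.2, 0.5, -0.5]
gripper_width: 0.503
```

```bash
python3 - <<'E'
from h import *
a=manip.grab_frame("wrist");s=manip.state();print(s["tool_pos"],tooly(),s["contact_force"],s["gripper_width"])
b=manip.grab_frame("side")
cv2.imwrite("pics/g5.png",np.hstack([a[200:480,140:500],cv2.resize(b[130:270,350:490],(280,280),interpolation=2)])[:,:,::-1])
E
```

```text
[ 0.49374771 -0.29874709  0.03973662] -10.316864623942756 [ 0.92717086 -0.03097143 -1.18831715] 0.5020009782285365
```

View pics/g5.png

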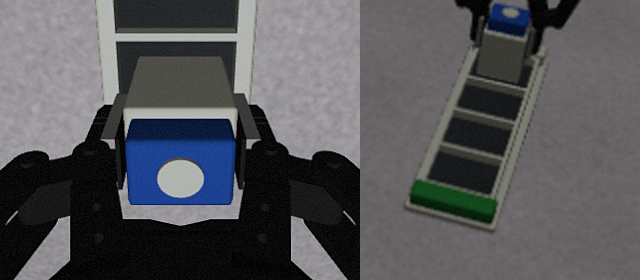

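Blue is centred in the last pocket, about 5 mm above the floor. I'll lower it gently to contact.

Request:
drive_tool:
  commands: "30 0 0 0.05 0; 30 0 0 0.05 0; 30 0 0 0.04 0; 30 0 0 0.03 0; 30 0 0 0.03 0; 30 0 0 0.02 0; 30 0 0 0 0; 30 0 0 0 0"

```text
time: 10.5
tool_pos: [0.4935, -0.2986, 0.0363]
tool_rot: [-0.001, 0.768, 0.641, -0.0]
contact_force: [-10.5, 7.0, 21.5]
gripper_width: 0.502
```

Contact at TCP z 0.036: the floor, since a wall top would read about 9 mm higher. I'll ease the load off, then release.

Request:
drive_tool:
  commands: "30 0 0 -0.04 0; 30 0 0 -0.04 0; 30 0 0 0 0; 50 0 0 0 0; 60 0 0 0 0; 85 0 0 0 0; 85 0 0 0 0; 85 0 0 0 0"

```text
time: 11.5
tool_pos: [0.493, -0.2982, 0.0344]
tool_rot: [-0.0, 0.768, 0.641, -0.0]
contact_force: [-0.2, 0.2, 0.4]
gripper_width: 0.993
```

Request:
drive_tool:
  commands: "85 0 0 -0.3 0; 85 0 0 -0.8 0; 85 0 0 -1 0; 85 0 0 -1 0; 85 0 0 -0.8 0; 85 0 0 -0.3 0; 85 0 0 0 0; 85 0 0 0 0"

```text
time: 12.5
tool_pos: [0.4924, -0.2977, 0.1591]
tool_rot: [-0.001, 0.768, 0.641, -0.0]
contact_force: [0.4, 0.3, -0.7]
gripper_width: 0.994
```

```bash
python3 - <<'E'
from h import *
a=manip.grab_frame("wrist");s=manip.state();print(s["tool_pos"],tooly(),s["contact_force"],s["time"])
b=manip.grab_frame("side")
cv2.imwrite("pics/g6.png",np.hstack([a[200:480,140:500],cv2.resize(b[130:270,350:490],(280,280),interpolation=2)])[:,:,::-1])
e=plan(.5295,.2345,.165,12.8,22)
E
```

```text
[ 0.49239604 -0.29770898  0.15892846] -10.320303176125407 [-0.0130694   0.99413449 -0.82043158] 12.55
85 0.8 -0.09 -0.01 -1.1; 85 0.81 -0.07 -0.01 -1.1; 85 0.81 -0.06 -0.01 -1.1; 85 0.81 -0.04 -0.01 -1.1; 85 0.81 -0.03 -0.01 -1.1; 85 0.81 -0.01 -0.01 -1.1; 85 0.81 0.0 -0.01 -1.1; 85 0.81 0.02 -0.01 -1.1
85 0.81 0.03 -0.01 -1.1; 85 0.81 0.05 -0.01 -1.1; 85 0.8 0.07 -0.01 -1.1; 85 0.8 0.08 -0.01 -1.1; 85 0.8 0.1 -0.01 -1.1; 85 0.8 0.11 -0.01 -1.1; 85 0.8 0.13 -0.01 -1.1; 85 0.79 0.14 -0.01 -1.1
85 0.79 0.16 -0.01 -1.1; 85 0.79 0.17 -0.01 -1.1; 85 0.79 0.19 -0.01 -1.1; 85 0.78 0.2 -0.0 -1.1; 85 0.78 0.22 -0.01 -1.1; 85 0.77 0.23 -0.0 -1.1;
```

View pics/g6.png

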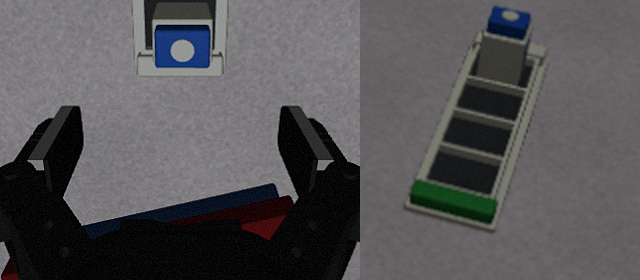

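Blue stands upright inside the far pocket (side crop, cap ~(510,20)). Next is black.

Request:
drive_tool:
  commands: "85 0.8 -0.09 0 -1.1; 85 0.81 -0.07 0 -1.1; 85 0.81 -0.06 0 -1.1; 85 0.81 -0.04 0 -1.1; 85 0.81 -0.03 0 -1.1; 85 0.81 -0.01 0 -1.1; 85 0.81 0 0 -1.1; 85 0.81 0.02 0 -1.1"

```text
time: 13.6
tool_pos: [0.5061, -0.1022, 0.16]
tool_rot: [-0.001, 0.716, 0.698, -0.0]
contact_force: [0.1, 0.4, 0.8]
gripper_width: 0.993
```

Request:
drive_tool:
  commands: "85 0.81 0.03 0 -1.1; 85 0.81 0.05 0 -1.1; 85 0.8 0.07 0 -1.1; 85 0.8 0.08 0 -1.1; 85 0.8 0.1 0 -1.1; 85 0.8 0.11 0 -1.1; 85 0.8 0.13 0 -1.1; 85 0.79 0.14 0 -1.1"

```text
time: 14.6
tool_pos: [0.5191, 0.0908, 0.1599]
tool_rot: [-0.001, 0.66, 0.751, -0.0]
contact_force: [0.8, -0.0, 0.1]
gripper_width: 0.998
```

Request:
drive_tool:
  commands: "85 0.79 0.16 0 -1.1; 85 0.79 0.17 0 -1.1; 85 0.79 0.19 0 -1.1; 85 0.78 0.2 0 -1.1; 85 0.78 0.22 0 -1.1; 85 0.77 0.2 0 0; 85 0 0 0 0; 85 0 0 0 0"

```text
time: 15.6
tool_pos: [0.5285, 0.2338, 0.1601]
tool_rot: [-0.0, 0.624, 0.782, -0.0]
contact_force: [-0.1, -0.2, -0.1]
gripper_width: 0.996
```

```bash
python3 - <<'E'
from h import *
manip.grab_frame("top")
s=manip.state();print(s["tool_pos"],tooly(),s["time"]);plan(.528,.234,.036,12.8,7)
E
```

```text
[0.52875331 0.23344639 0.16021354] 12.78303564261568 15.65
85 0.0 -0.0 0.59 -0.0; 85 0.0 -0.0 0.59 -0.0; 85 0.0 -0.0 0.59 -0.0; 85 0.01 -0.01 0.59 -0.0; 85 0.0 -0.0 0.59 -0.0; 85 0.01 -0.01 0.6 -0.0; 85 0.0 -0.0 0.59 -0.0;
```

Request:
drive_tool:
  commands: "85 0 0 0.6 0; 85 0 0 0.9 0; 85 0 0 0.9 0; 85 0 0 0.9 0; 85 0 0 0.6 0; 85 0 0 0.22 0; 85 0 0 0 0; 30 0 0 0 0"

```text
time: 16.65
tool_pos: [0.5302, 0.234, 0.0382]
tool_rot: [0.001, 0.624, 0.781, 0.001]
contact_force: [0.8, -0.2, -0.4]
gripper_width: 0.811
```

Request:
drive_tool:
  commands: "30 0 0 0 0; 30 0 0 0 0; 30 0 0 0 0; 30 0 0 0 0; 30 0 0 0 0; 30 0 0 0 0; 30 0 0 0 0; 30 0 0 0 0"

```text
time: 17.65
tool_pos: [0.5302, 0.2341, 0.0381]
tool_rot: [0.001, 0.624, 0.781, 0.001]
contact_force: [0.2, 0.4, 4.9]
gripper_width: 0.505
```

Request:
drive_tool:
  commands: "30 0 0 -0.2 0; 30 0 0 -0.6 0; 30 0 0 -0.9 0; 30 0 0 -0.9 0; 30 0 0 -0.4 0; 30 0 0 -0.1 0; 30 0 0 0 0; 30 0 0 0 0"

```text
time: 18.65
tool_pos: [0.5284, 0.2335, 0.1285]
tool_rot: [-0.001, 0.624, 0.781, -0.001]
contact_force: [0.1, 0.4, -1.2]
gripper_width: 0.504
```

```bash
cat >> h.py <<'E'
def dot():
    """white cap dot of the held cartridge, in the tool frame, mm"""
    s=manip.state();c=manip.camera_params("wrist");a=manip.grab_frame("wrist")
    g=a[330:430,260:380].min(2); n,l,st,ce=cv2.connectedComponentsWithStats((g>110).astype(np.uint8))
    i=1+np.argmax(st[1:,4]); p=ce[i]+[260,330]
    print("dot px",p,st[i,4],"tool mm",1e3*((ray(c,[p],s["tool_pos"][2]+.0476)[0]-s["tool_pos"])@rot(s["tool_rot"])))
    print(s["tool_pos"],tooly(),s["contact_force"],s["time"],s["gripper_width"]); return a
E
python3 - <<'E'
from h import *
a=dot();cv2.imwrite("pics/w7.png",a[:,:,::-1])
plan(.504,-.2465,.128,-10.4,20,30)
E
```

```text
dot px [320.18695652 370.13333333] 1380 tool mm [  4.84870609  -1.6301352  -47.59707668]
[0.52843918 0.23351198 0.12847349] 12.776729219278097 [ 0.09991285  0.43939965 -1.21443685] 18.65 0.5041364712926572
30 -0.77 -0.22 0.0 1.2; 30 -0.78 -0.2 0.0 1.2; 30 -0.78 -0.18 0.0 1.2; 30 -0.78 -0.17 0.0 1.2; 30 -0.79 -0.15 0.0 1.2; 30 -0.79 -0.14 0.0 1.2; 30 -0.79 -0.12 0.0 1.2; 30 -0.79 -0.1 0.0 1.2
30 -0.8 -0.08 0.0 1.2; 30 -0.8 -0.07 0.0 1.2; 30 -0.8 -0.05 0.0 1.2; 30 -0.8 -0.04 0.0 1.2; 30 -0.8 -0.02 0.0 1.2; 30 -0.8 -0.0 0.0 1.2; 30 -0.8 0.02 0.0 1.2; 30 -0.8 0.03 0.0 1.2
30 -0.8 0.05 0.0 1.2; 30 -0.8 0.07 0.01 1.2; 30 -0.8 0.08 0.0 1.2; 30 -0.79 0.1 0.01 1.2;
```

Request:
drive_tool:
  commands: "30 -0.6 -0.22 0 1.2; 30 -0.78 -0.2 0 1.2; 30 -0.78 -0.18 0 1.2; 30 -0.78 -0.17 0 1.2; 30 -0.79 -0.15 0 1.2; 30 -0.79 -0.14 0 1.2; 30 -0.79 -0.12 0 1.2; 30 -0.79 -0.1 0 1.2"

```text
time: 19.7
tool_pos: [0.5175, 0.0451, 0.1296]
tool_rot: [-0.0, 0.688, 0.726, -0.0]
contact_force: [0.9, -0.0, -0.7]
gripper_width: 0.505
```

Request:
drive_tool:
  commands: "30 -0.8 -0.08 0 1.2; 30 -0.8 -0.07 0 1.2; 30 -0.8 -0.05 0 1.2; 30 -0.8 -0.04 0 1.2; 30 -0.8 -0.02 0 1.2; 30 -0.8 0 0 1.2; 30 -0.8 0.02 0 1.2; 30 -0.8 0.03 0 1.2"

```text
time: 20.7
tool_pos: [0.5075, -0.1467, 0.1295]
tool_rot: [-0.0, 0.746, 0.666, -0.0]
contact_force: [-0.1, 0.6, -1.1]
gripper_width: 0.503
```

Request:
drive_tool:
  commands: "30 -0.8 0.05 0 1.2; 30 -0.8 0.07 0 1.2; 30 -0.8 0.08 0 1.2; 30 -0.79 0.1 0 0.4; 30 -0.25 0 0 0; 30 0 0 0 0; 30 0 0 0 0; 30 0 0 0 0"

```text
time: 21.7
tool_pos: [0.5024, -0.2479, 0.1299]
tool_rot: [-0.0, 0.768, 0.64, 0.0]
contact_force: [-0.4, -0.3, -1.9]
gripper_width: 0.503
```

```bash
cat > q.py <<'E'
from h import *;import sys
a=dot();x,y,z,w,n,g=map(float,sys.argv[1:7]);plan(x,y,z,w,int(n),int(g))
E
python3 q.py .504 -.2485 .045 -10.4 1 30
```

```text
dot px [320.04734721 406.97414372] 2978 tool mm [-11.48688526  -1.53814721 -47.60203052]
[ 0.50240781 -0.24793349  0.12985033] -10.369333008153372 [-0.41898551 -0.3460838  -1.92290001] 21.7 0.5026059360100597
30 -0.01 0.05 2.83 0.0;
```

Request:
drive_tool:
  commands: "30 0 0.05 0.5 0; 30 0 0 0.9 0; 30 0 0 0.8 0; 30 0 0 0.5 0; 30 0 0 0.2 0; 30 0 0 0.1 0; 30 0 0 0 0; 30 0 0 0 0"

```text
time: 22.75
tool_pos: [0.5044, -0.2493, 0.0408]
tool_rot: [0.001, 0.768, 0.64, 0.0]
contact_force: [0.3, 0.1, 0.3]
gripper_width: 0.5
```

Request:
drive_tool:
  commands: "30 0 0 0.04 0; 30 0 0 0.03 0; 30 0 0 0.02 0; 30 0 0 0.02 0; 30 0 0 0 0; 30 0 0 0 0; 30 0 0 0 0; 30 0 0 0 0"

```text
time: 23.75
tool_pos: [0.5041, -0.2491, 0.0382]
tool_rot: [-0.0, 0.768, 0.64, -0.0]
contact_force: [-4.1, 2.2, 9.0]
gripper_width: 0.503
```

Light contact of 9 N. Releasing and rising.

Request:
drive_tool:
  commands: "30 0 0 -0.01 0; 46 0 0 0 0; 50 0 0 0 0; 60 0 0 0 0; 85 0 0 0 0; 85 0 0 0 0; 85 0 0 0 0; 85 0 0 0 0"

```text
time: 24.75
tool_pos: [0.5039, -0.2489, 0.0369]
tool_rot: [0.0, 0.768, 0.64, 0.0]
contact_force: [1.0, 0.1, 0.3]
gripper_width: 0.996
```

Request:
drive_tool:
  commands: "85 0 0 -0.3 0; 85 0 0 -0.8 0; 85 0 0 -1 0; 85 0 0 -1 0; 85 0 0 -0.8 0; 85 0 0 -0.2 0; 85 0 0 0 0; 85 0 0 0 0"

```text
time: 25.75
tool_pos: [0.5031, -0.2485, 0.1584]
tool_rot: [-0.001, 0.768, 0.64, -0.0]
contact_force: [-0.1, -0.3, -0.0]
gripper_width: 0.993
```

```bash
python3 - <<'E'
from h import *
a=manip.grab_frame("wrist");s=manip.state();print(s["tool_pos"],tooly(),s["contact_force"],s["time"])
b=manip.grab_frame("side")
cv2.imwrite("pics/g8.png",np.hstack([a[100:380,140:500],cv2.resize(b[130:270,350:490],(280,280),interpolation=2)])[:,:,::-1])
e=plan(.5375,.181,.16,5,16)
E
```

```text
[ 0.50312436 -0.24844478  0.15830404] -10.422341202182247 [0.44301059 0.20721471 0.29153748] 25.8
85 0.89 -0.09 -0.0 -1.0; 85 0.89 -0.08 -0.0 -1.0; 85 0.9 -0.06 -0.0 -1.0; 85 0.9 -0.04 -0.0 -1.0; 85 0.9 -0.03 -0.0 -1.0; 85 0.9 -0.01 -0.0 -1.0; 85 0.9 0.0 -0.01 -1.0; 85 0.9 0.02 -0.0 -1.0
85 0.9 0.03 -0.01 -1.0; 85 0.89 0.05 -0.0 -1.0; 85 0.89 0.06 -0.01 -1.0; 85 0.89 0.08 -0.0 -1.0; 85 0.89 0.1 -0.01 -1.0; 85 0.89 0.11 -0.0 -1.0; 85 0.89 0.13 -0.01 -1.0; 85 0.89 0.14 -0.0 -1.0
```

View pics/g8.png

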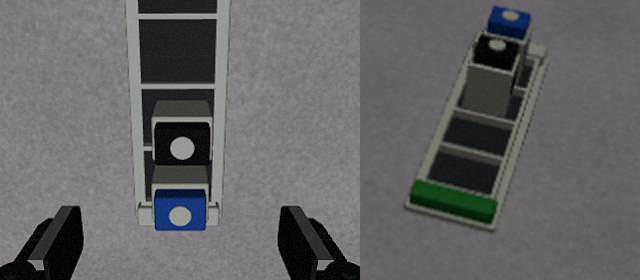

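Blue and black both stand centred and upright. Next is yellow.

Request:
drive_tool:
  commands: "85 0.89 -0.09 0 -1; 85 0.89 -0.08 0 -1; 85 0.9 -0.06 0 -1; 85 0.9 -0.04 0 -1; 85 0.9 -0.03 0 -1; 85 0.9 -0.01 0 -1; 85 0.9 0 0 -1; 85 0.9 0.02 0 -1"

```text
time: 26.85
tool_pos: [0.5207, -0.0329, 0.159]
tool_rot: [-0.001, 0.722, 0.692, -0.0]
contact_force: [0.1, -0.7, 0.1]
gripper_width: 0.994
```

Request:
drive_tool:
  commands: "85 0.9 0.03 0 -1; 85 0.89 0.05 0 -1; 85 0.89 0.06 0 -1; 85 0.89 0.08 0 -1; 85 0.89 0.1 0 -1; 85 0.89 0.11 0 -1; 85 0.89 0.13 0 -1; 85 0.89 0.14 0 -0.5"

```text
time: 27.85
tool_pos: [0.5377, 0.1813, 0.1589]
tool_rot: [-0.0, 0.675, 0.738, -0.001]
contact_force: [0.3, -0.3, -0.4]
gripper_width: 0.995
```

Request:
drive_tool:
  commands: "85 0 0 0 0; 85 0 0 0.5 0; 85 0 0 0.8 0; 85 0 0 0.4 0; 85 0 0 0.2 0; 85 0 0 0 0; 85 0 0 0 0; 85 0 0 0 0"

```text
time: 28.85
tool_pos: [0.5387, 0.1806, 0.1038]
tool_rot: [0.0, 0.675, 0.738, 0.001]
contact_force: [-0.4, 0.2, 0.2]
gripper_width: 0.994
```

```bash
python3 q.py .538 .1805 .037 5 1 85; python3 -c "
from h import *
cv2.imwrite('pics/g9.png',manip.grab_frame('wrist')[:,:,::-1])"
```

```text
dot px [316.08142535 388.16897775] 6202 tool mm [ -2.82986554  -2.99529436 -47.60499963]
[0.53870035 0.18064686 0.10381817] 5.083504670334951 [-0.35718943  0.17964686  0.2013697 ] 28.85 0.9935833606410641
85 -0.0 -0.02 2.22 0.1;
```

On target. Descend, grip and lift.

Request:
drive_tool:
  commands: "85 0 0 0.6 0; 85 0 0 0.8 0; 85 0 0 0.6 0; 85 0 0 0.2 0; 85 0 0 0 0; 30 0 0 0 0; 30 0 0 0 0; 30 0 0 0 0"

```text
time: 29.95
tool_pos: [0.5391, 0.1807, 0.0382]
tool_rot: [0.001, 0.675, 0.738, 0.001]
contact_force: [-0.2, 0.2, -0.5]
gripper_width: 0.501
```

Request:
drive_tool:
  commands: "30 0 0 0 0; 30 0 0 0 0; 30 0 0 0 0; 30 0 0 0 0; 30 0 0 0 0; 30 0 0 0 0; 30 0 0 0 0; 30 0 0 0 0"

```text
time: 30.95
tool_pos: [0.5391, 0.1807, 0.0381]
tool_rot: [0.001, 0.675, 0.738, 0.001]
contact_force: [-0.3, 0.1, 5.8]
gripper_width: 0.507
```

Request:
drive_tool:
  commands: "30 0 0 -0.2 0; 30 0 0 -0.6 0; 30 0 0 -0.9 0; 30 0 0 -0.9 0; 30 0 0 -0.4 0; 30 0 0 -0.1 0; 30 0 0 0 0; 30 0 0 0 0"

```text
time: 31.95
tool_pos: [0.5373, 0.1804, 0.1285]
tool_rot: [-0.001, 0.675, 0.738, -0.001]
contact_force: [0.4, -0.3, -0.6]
gripper_width: 0.505
```

```bash
python3 q.py .5135 -.1935 .128 -10.4 14 30
```

```text
dot px [319.30601698 407.94610557] 2709 tool mm [-11.44081902  -1.93983808 -47.59278684]
[0.53731654 0.18036365 0.12849933] 5.077679463991441 [ 0.35776834 -0.31689946 -0.590673  ] 31.95 0.5048096945165685
30 -0.88 -0.14 0.0 1.1; 30 -0.88 -0.12 0.0 1.1; 30 -0.89 -0.1 0.0 1.1; 30 -0.89 -0.08 0.0 1.1; 30 -0.89 -0.07 0.0 1.1; 30 -0.89 -0.05 0.0 1.1; 30 -0.89 -0.03 0.0 1.1; 30 -0.89 -0.02 0.0 1.1
30 -0.89 0.0 0.0 1.1; 30 -0.89 0.02 0.0 1.1; 30 -0.89 0.04 0.01 1.1; 30 -0.89 0.05 0.0 1.1; 30 -0.89 0.07 0.01 1.1; 30 -0.9 0.09 0.0 1.1;
```

Request:
drive_tool:
  commands: "30 -0.6 -0.14 0 1.1; 30 -0.88 -0.12 0 1.1; 30 -0.89 -0.1 0 1.1; 30 -0.89 -0.08 0 1.1; 30 -0.89 -0.07 0 1.1; 30 -0.89 -0.05 0 1.1; 30 -0.89 -0.03 0 1.1; 30 -0.89 -0.02 0 1.1"

```text
time: 33.0
tool_pos: [0.5229, -0.0264, 0.1296]
tool_rot: [-0.0, 0.73, 0.683, -0.0]
contact_force: [-0.1, 0.5, -0.4]
gripper_width: 0.503
```

Request:
drive_tool:
  commands: "30 -0.89 0 0 1.1; 30 -0.89 0.02 0 1.1; 30 -0.89 0.04 0 1.1; 30 -0.89 0.05 0 1.1; 30 -0.89 0.07 0 1.1; 30 -0.9 0.09 0 1.1; 30 -0.32 0 0 0; 30 0 0 0 0"

```text
time: 34.0
tool_pos: [0.5113, -0.195, 0.1297]
tool_rot: [-0.0, 0.768, 0.64, -0.0]
contact_force: [-0.3, -0.3, -0.3]
gripper_width: 0.5
```

```bash
python3 q.py .5135 -.1945 .042 -10.4 1 30; python3 -c "
from h import *
cv2.imwrite('pics/g10.png',manip.grab_frame('wrist')[:,:,::-1])"
```

```text
dot px [317.63195266 407.37514793] 1690 tool mm [-11.57630365  -2.38089128 -47.60319736]
[ 0.51128921 -0.19499024  0.12969976] -10.349320605314844 [-0.34082614 -0.31867616 -0.31329066] 34.0 0.49951630656046064
30 0.01 0.07 2.92 0.1;
```

View pics/g10.png

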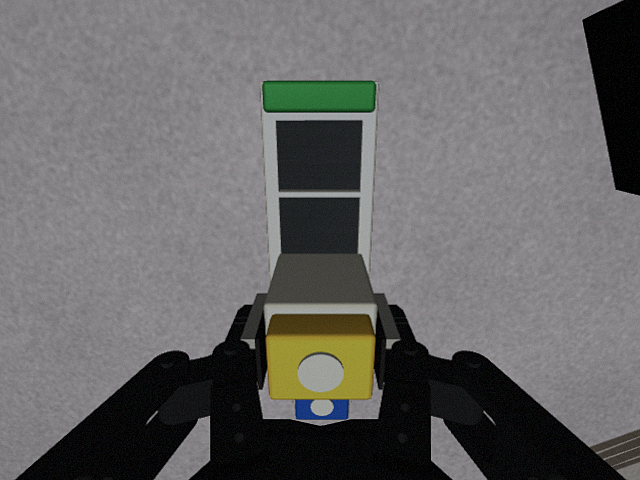

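Held yellow (dot at (321,372)) lines up with the loader centreline (col ~319), and the divider at row ~194 is where expected. Lowering.

Request:
drive_tool:
  commands: "30 0 0.05 0.5 0; 30 0 0 0.9 0; 30 0 0 0.8 0; 30 0 0 0.5 0; 30 0 0 0.18 0; 30 0 0 0.08 0; 30 0 0 0 0; 30 0 0 0 0"

```text
time: 35.1
tool_pos: [0.514, -0.1952, 0.042]
tool_rot: [0.001, 0.768, 0.641, 0.0]
contact_force: [-1.1, 0.7, -1.0]
gripper_width: 0.505
```

Request:
drive_tool:
  commands: "30 0 0 0.04 0; 30 0 0 0.04 0; 30 0 0 0.03 0; 30 0 0 0.02 0; 30 0 0 0 0; 30 0 0 0 0; 30 0 0 0 0; 30 0 0 0 0"

```text
time: 36.1
tool_pos: [0.5134, -0.1949, 0.0381]
tool_rot: [-0.0, 0.768, 0.641, -0.0]
contact_force: [-3.1, 1.6, 4.8]
gripper_width: 0.507
```

Request:
drive_tool:
  commands: "30 0 0 0 0; 46 0 0 0 0; 50 0 0 0 0; 60 0 0 0 0; 85 0 0 0 0; 85 0 0 0 0; 85 0 0 0 0; 85 0 0 0 0"

```text
time: 37.1
tool_pos: [0.5133, -0.1948, 0.0372]
tool_rot: [-0.0, 0.768, 0.641, 0.0]
contact_force: [-0.4, -0.2, -0.5]
gripper_width: 0.998
```

Request:
drive_tool:
  commands: "85 0 0 -0.3 0; 85 0 0 -0.8 0; 85 0 0 -1 0; 85 0 0 -1 0; 85 0 0 -0.8 0; 85 0 0 -0.2 0; 85 0 0 0 0; 85 0 0 0 0"

```text
time: 38.1
tool_pos: [0.5126, -0.1944, 0.1587]
tool_rot: [-0.001, 0.768, 0.641, -0.0]
contact_force: [-0.1, -0.1, 0.2]
gripper_width: 0.993
```

```bash
python3 - <<'E'
from h import *
a=manip.grab_frame("wrist");s=manip.state();print(s["tool_pos"],tooly(),s["contact_force"],s["time"])
b=manip.grab_frame("side")
cv2.imwrite("pics/g11.png",np.hstack([a[100:380,140:500],cv2.resize(b[130:270,350:490],(280,280),interpolation=2)])[:,:,::-1])
e=plan(.5455,.127,.16,8.6,14)
E
```

```text
[ 0.51258096 -0.19442814  0.15866112] -10.32224784654333 [ 0.47271432  0.29005091 -0.01530135] 38.15
85 0.77 -0.06 -0.0 -1.4; 85 0.77 -0.04 -0.0 -1.4; 85 0.77 -0.02 -0.0 -1.4; 85 0.77 -0.0 -0.0 -1.4; 85 0.77 0.01 -0.0 -1.4; 85 0.77 0.03 -0.0 -1.4; 85 0.77 0.05 -0.01 -1.4; 85 0.76 0.07 -0.0 -1.4
85 0.76 0.09 -0.01 -1.4; 85 0.76 0.11 -0.0 -1.4; 85 0.76 0.13 -0.01 -1.4; 85 0.76 0.15 -0.0 -1.4; 85 0.75 0.16 -0.01 -1.4; 85 0.74 0.18 -0.0 -1.4;
```

View pics/g11.png

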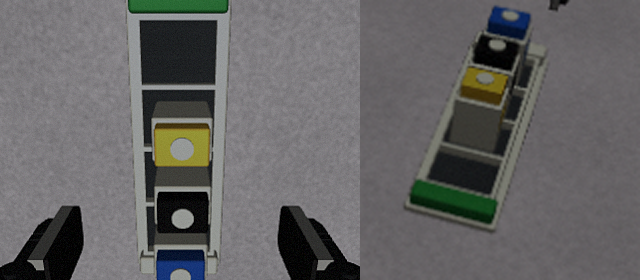

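Three cartridges stand upright and only the pocket by the green end is empty. Red is last; its neighbour, the caddy's low end block, is below finger height.

Request:
drive_tool:
  commands: "85 0.77 -0.06 0 -1.4; 85 0.77 -0.04 0 -1.4; 85 0.77 -0.02 0 -1.4; 85 0.77 0 0 -1.4; 85 0.77 0.01 0 -1.4; 85 0.77 0.03 0 -1.4; 85 0.77 0.05 0 -1.4; 85 0.76 0.07 0 -1.4"

```text
time: 39.2
tool_pos: [0.5316, -0.0102, 0.1593]
tool_rot: [-0.001, 0.701, 0.713, -0.0]
contact_force: [-0.4, 0.5, -0.1]
gripper_width: 0.993
```

Request:
drive_tool:
  commands: "85 0.76 0.09 0 -1.4; 85 0.76 0.11 0 -1.4; 85 0.76 0.13 0 -1.4; 85 0.76 0.15 0 -1.4; 85 0.75 0.16 0 -1.4; 85 0.74 0.18 0 -0.8; 85 0 0 0 0; 85 0 0 0.6 0"

```text
time: 40.2
tool_pos: [0.5472, 0.1262, 0.1428]
tool_rot: [0.001, 0.652, 0.759, 0.001]
contact_force: [-0.1, 0.8, -0.3]
gripper_width: 0.997
```

Request:
drive_tool:
  commands: "85 0 0 0.7 0; 85 0 0 0.4 0; 85 0 0 0.1 0; 85 0 0 0 0; 85 0 0 0 0; 85 0 0 0 0; 85 0 0 0 0; 85 0 0 0 0"

```text
time: 41.2
tool_pos: [0.5463, 0.1265, 0.1064]
tool_rot: [0.0, 0.652, 0.759, 0.0]
contact_force: [-0.0, -0.6, -0.5]
gripper_width: 0.994
```

```bash
python3 q.py .546 .127 .037 8.6 1 85
```

```text
dot px [319.63021125 374.68732473] 10698 tool mm [  2.89484417  -1.8098593  -47.60067766]
[0.54627023 0.12651483 0.1063976 ] 8.683957419521219 [-0.04517326 -0.64909366 -0.50817872] 41.2 0.9943331511303561
85 0.02 -0.0 2.31 0.1;
```

Request:
drive_tool:
  commands: "85 0.02 0 0.6 0; 85 0 0 0.8 0; 85 0 0 0.6 0; 85 0 0 0.28 0; 85 0 0 0 0; 30 0 0 0 0; 30 0 0 0 0; 30 0 0 0 0"

```text
time: 42.25
tool_pos: [0.547, 0.1272, 0.039]
tool_rot: [0.001, 0.652, 0.759, 0.001]
contact_force: [0.7, -0.2, -1.7]
gripper_width: 0.501
```

Request:
drive_tool:
  commands: "30 0 0 0 0; 30 0 0 0 0; 30 0 0 0 0; 30 0 0 0 0; 30 0 0 0 0; 30 0 0 0 0; 30 0 0 0 0; 30 0 0 0 0"

```text
time: 43.25
tool_pos: [0.5471, 0.1271, 0.039]
tool_rot: [0.001, 0.652, 0.759, 0.001]
contact_force: [0.3, 0.3, 5.7]
gripper_width: 0.498
```

Request:
drive_tool:
  commands: "30 0 0 -0.2 0; 30 0 0 -0.6 0; 30 0 0 -0.9 0; 30 0 0 -0.9 0; 30 0 0 -0.4 0; 30 0 0 -0.1 0; 30 0 0 0 0; 30 0 0 0 0"

```text
time: 44.25
tool_pos: [0.5452, 0.127, 0.1294]
tool_rot: [-0.001, 0.652, 0.759, -0.001]
contact_force: [-0.5, -0.4, -1.9]
gripper_width: 0.504
```

```bash
python3 q.py .523 -.141 .128 -10.4 13 30
```

```text
dot px [319.74560169 407.30295567] 2842 tool mm [-11.06017751  -1.78688397 -47.5972999 ]
[0.54523338 0.1269985  0.1293991 ] 8.678245453930888 [-0.54574483 -0.38420472 -1.91185801] 44.25 0.5042282333021063
30 -0.67 -0.16 0.0 1.5; 30 -0.67 -0.14 0.0 1.5; 30 -0.68 -0.13 0.0 1.5; 30 -0.68 -0.11 0.01 1.5; 30 -0.68 -0.09 0.0 1.5; 30 -0.69 -0.07 0.01 1.5; 30 -0.69 -0.05 0.0 1.5; 30 -0.69 -0.04 0.01 1.5
30 -0.69 -0.02 0.0 1.5; 30 -0.69 0.0 0.01 1.5; 30 -0.69 0.02 0.0 1.5; 30 -0.69 0.04 0.01 1.5; 30 -0.68 0.06 0.0 1.5;
```

Request:
drive_tool:
  commands: "30 -0.67 -0.16 0 1.5; 30 -0.67 -0.14 0 1.5; 30 -0.68 -0.13 0 1.5; 30 -0.68 -0.11 0 1.5; 30 -0.68 -0.09 0 1.5; 30 -0.69 -0.07 0 1.5; 30 -0.69 -0.05 0 1.5; 30 -0.69 -0.04 0 1.5"

```text
time: 45.3
tool_pos: [0.5316, -0.0399, 0.1307]
tool_rot: [0.0, 0.728, 0.685, -0.0]
contact_force: [-0.6, -0.2, -1.0]
gripper_width: 0.503
```

Request:
drive_tool:
  commands: "30 -0.69 -0.02 0 1.5; 30 -0.69 0 0 1.5; 30 -0.69 0.02 0 1.5; 30 -0.69 0.04 0 1.5; 30 -0.68 0.06 0 1.1; 30 0 0 0 0; 30 0 0 0 0; 30 0 0 0 0"

```text
time: 46.3
tool_pos: [0.5238, -0.1403, 0.1307]
tool_rot: [-0.0, 0.768, 0.64, 0.0]
contact_force: [-0.0, 0.5, -1.2]
gripper_width: 0.504
```

```bash
python3 q.py .5235 -.142 .042 -10.4 1 30; python3 -c "
from h import *
cv2.imwrite('pics/g12.png',manip.grab_frame('wrist')[:,:,::-1])"
```

```text
dot px [320.16252822 371.87283672] 1329 tool mm [  3.4798326   -1.48721022 -47.59903808]
[ 0.52375492 -0.14034418  0.13072895] -10.371553275121483 [-0.04111848  0.47691961 -1.21338595] 46.3 0.5043701346735482
30 -0.06 0.0 2.96 0.0;
```

View pics/g12.png

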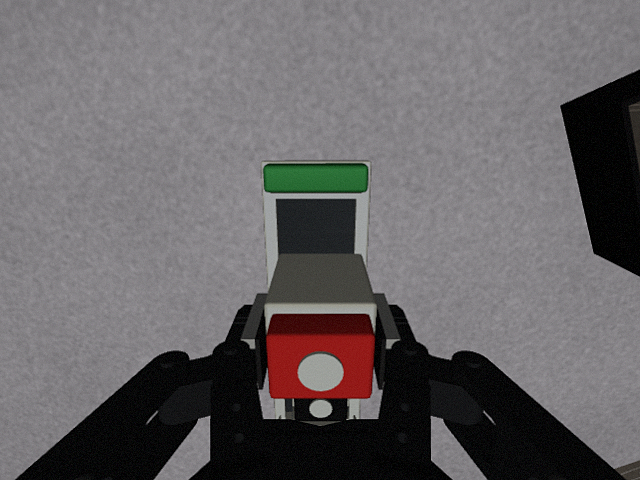

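Red is over the pocket by the green end (loader centre col ~316 vs gripper ~320), so I'll apply small corrections and lower.

Request:
drive_tool:
  commands: "30 -0.06 -0.03 0.5 0; 30 0 0 0.9 0; 30 0 0 0.8 0; 30 0 0 0.5 0; 30 0 0 0.18 0; 30 0 0 0.06 0; 30 0 0 0 0; 30 0 0 0 0"

```text
time: 47.4
tool_pos: [0.5232, -0.1427, 0.0436]
tool_rot: [0.001, 0.768, 0.64, 0.0]
contact_force: [-0.7, 0.7, -2.9]
gripper_width: 0.505
```

Request:
drive_tool:
  commands: "30 0 0 0.04 0; 30 0 0 0.04 0; 30 0 0 0.03 0; 30 0 0 0.02 0; 30 0 0 0.01 0; 30 0 0 0 0; 30 0 0 0 0; 30 0 0 0 0"

```text
time: 48.4
tool_pos: [0.5225, -0.1424, 0.039]
tool_rot: [-0.0, 0.768, 0.64, -0.0]
contact_force: [-4.0, 1.3, 5.1]
gripper_width: 0.504
```

Request:
drive_tool:
  commands: "30 0 0 0 0; 46 0 0 0 0; 50 0 0 0 0; 60 0 0 0 0; 85 0 0 0 0; 85 0 0 0 0; 85 0 0 0 0; 85 0 0 0 0"

```text
time: 49.4
tool_pos: [0.5226, -0.1425, 0.0384]
tool_rot: [0.0, 0.768, 0.64, 0.0]
contact_force: [-0.6, -1.0, 0.5]
gripper_width: 0.993
```

Request:
drive_tool:
  commands: "85 0 0 -0.3 0; 85 0 0 -0.8 0; 85 0 0 -1 0; 85 0 0 -1 0; 85 0 0 -1 0; 85 0 0 -0.8 0; 85 0 0 -0.2 0; 85 0 0 0 0"

```text
time: 50.4
tool_pos: [0.5226, -0.1424, 0.1915]
tool_rot: [0.0, 0.768, 0.64, 0.0]
contact_force: [-0.2, -0.5, -0.3]
gripper_width: 0.993
```

Request:
drive_tool:
  commands: "85 0.7 0 0 0; 85 1 0 0 0; 85 1 0 0 0; 85 1 0 0 0; 85 1 0 0 0; 85 0.5 0 0 0; 85 0 0 0 0; 85 0 0 0 0"

```text
time: 51.4
tool_pos: [0.5506, 0.0103, 0.191]
tool_rot: [-0.0, 0.769, 0.64, -0.0]
contact_force: [0.5, -0.2, 0.9]
gripper_width: 0.999
```

```bash
python3 - <<'E'
from h import *
s=manip.state();print(s["tool_pos"],s["contact_force"],s["time"])
b=manip.grab_frame("side");t=manip.grab_frame("top")
cv2.imwrite("pics/side_end.png",b[:,:,::-1])
o=np.vstack([cv2.resize(b[130:250,340:500],(640,480)),np.hstack([cv2.resize(t,(320,240)),cv2.resize(t[265:340,350:500],(320,160)).repeat(1,0)[:160].copy() if 0 else cv2.resize(t[262:342,347:507],(320,240))])])
cv2.imwrite("pics/end.png",cv2.convertScaleAbs(cv2.resize(o,(533,600)),alpha=1.4)[:,:,::-1])
E
```

```text
[0.55056186 0.01026822 0.19099581] [ 0.47131454 -0.16785075  0.92884084] 51.4
```

View pics/end.png

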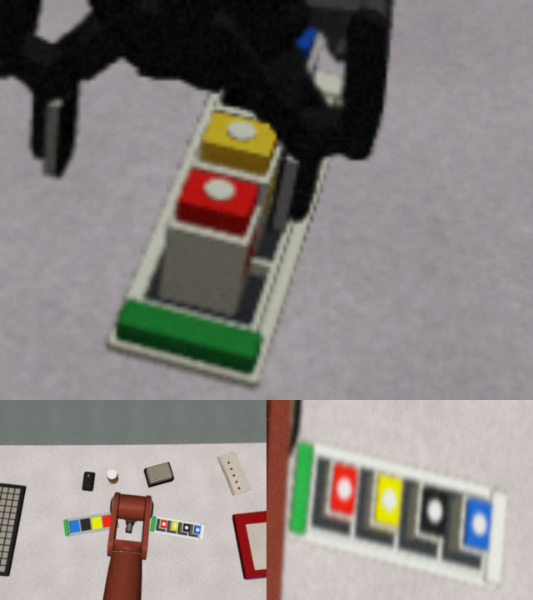

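```bash
python3 - <<'E'
from h import *
c=manip.camera_params("top");X=np.array([(344,490),(389,499),(435,510),(480,523)],float)
uv=np.c_[347+(X[:,0]-266.5)/1.6656,262+(X[:,1]-400)/2.5]
w=ray(c,uv,.081)[:,:2]-[.50867,-.22022];a=np.radians(-10.376)
print(1e3*w@np.array([[np.cos(a),-np.sin(a)],[np.sin(a),np.cos(a)]]))
print(manip.job_done())
E
```

```text
[[  0.30938968  77.59577006]
 [  2.2249854   24.58498824]
 [  2.8115472  -29.59791676]
 [  1.6821244  -82.57425471]]
the job is handed in; nothing more can be done
None
```

All four cartridges are in the loading rack in reverse order. Counted from its green end they are red, yellow, black, blue; in the caddy it was blue, black, yellow, red. I handed the job in at about 51 s of the 102 s allowed, with the gripper empty and clear of everything.

- **Placing:** each cartridge was lowered to contact before letting go. Blue was pressed to about 21 N upward (about 25 N in all, with the sideways part), and I eased it off before letting go. The other three met the floor at 5–9 N.
- **Final check:** the last top picture puts each cap within about 4 mm of its pocket centre, where there is about 8 mm of play. All four look upright there. The mouse, jar and card box look unmoved, though I judged that by eye and did not measure it.
- **Side view:** in the last side picture the arm hid black and part of blue. Their uprightness rests on the earlier side pictures and the final top picture.
- **Camera disagreement:** the top and wrist cameras differed by up to 4 mm across the racks. I trusted the top camera for x, because the gripped blue cartridge's position matched it.
- **A check I dropped:** my automatic cap-dot finder often gave false readings, for example merging with other white areas, so I didn't rely on it.

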